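# Pointing check of a sample and its dish

### The job

Do the pointing check before the sample is spread: point down at the blue-capped vial with the fingertips two to three centimetres above the middle of its cap and stay there for two seconds, then point in the same way at the middle of the round glass dish for two seconds, then press the green button on the console all the way down, let it come up again and move clear. Do not touch the vials or the dish, do not point at any other vial on the way, leave the red button alone, and leave everything else on the bench where it lies.

Things in the scene. Friction and masses are not known exactly. Their poses are not given: they have to be found in the camera images.
- vial_c: loose clear screw-cap sample vial with a blue cap, 28 mm diameter, 57 mm tall, standing upright on the worktop; origin at the centre of its underside, z up. The one to point at
- vial_c_top (a point): middle of the top of the blue cap, 57 mm above the worktop; z up
- vial_a: loose clear screw-cap sample vial with a black cap, 28 mm diameter, 57 mm tall, standing upright on the worktop; origin at the centre of its underside, z up
- vial_b: loose clear screw-cap sample vial with a white cap, 28 mm diameter, 57 mm tall, standing upright on the worktop; origin at the centre of its underside, z up
- vial_d: loose clear screw-cap sample vial with a black cap, 28 mm diameter, 57 mm tall, standing upright on the worktop; origin at the centre of its underside, z up
- vial_a_top (a point): middle of the top of the black cap of vial_a, 57 mm above the worktop; z up
- vial_b_top (a point): middle of the top of the white cap of vial_b, 57 mm above the worktop; z up
- vial_d_top (a point): middle of the top of the black cap of vial_d, 57 mm above the worktop; z up
- dish: loose round lidded glass dish with a small green culture in it, 64 mm diameter, 16 mm high, lying flat; origin at the centre of its underside, z up
- dish_top (a point): middle of the top of the dish's lid, 16 mm above the worktop; z up
- console: grey two-button console fixed to the worktop, 85 x 125 mm, its top 30 mm high, buttons standing on top; origin at the centre of its underside, y runs from the red button to the green one, which are 60 mm apart
- confirm_top (a point): middle of the top face of the green button (30 mm diameter) on the console, 52 mm above the worktop while it is up, in a black collar 46 mm across and 42 mm above the worktop; z up; moves down with the button
- confirm (a joint): travel of the green button, 0 up, 0.006 m fully down; a spring brings it up, fully down takes 5 N
- reject_top (a point): middle of the top face of the red button (30 mm diameter) on the console, the same height and collar as the green one, z up
- reject (a joint): travel of the red button, 0 up, 0.006 m fully down
- notebook: loose dark blue notebook lying flat, 200 x 150 x 15 mm; origin at the centre of its underside
- pipette: loose white micropipette lying flat, 238 mm long along its y, 22 mm high; origin at the centre of its underside
- tape: loose roll of yellowish tape lying flat, 92 mm diameter, 19 mm high; origin at the centre of its underside
- dropper: loose dropper bottle with a black bulb, 37 mm diameter, 102 mm tall, upright on the white board behind the work; origin at the centre of its underside
- lab_timer: loose white bench timer lying flat, 55 x 60 x 18 mm; origin at the centre of its underside

How it is judged:
On the way, in this order (a step that is already met when the one before it is completed fails the run):
1. point at the blue-capped vial from just above for two seconds (horizontal distance between the grasp point and vial_c_top below 0.02 m and z of the grasp point in the frame of vial_c_top between 0.012 and 0.085 m), for 1.8 s.
2. point at the glass dish from just above for two seconds (horizontal distance between the grasp point and dish_top below 0.025 m and z of the grasp point in the frame of dish_top between 0.012 and 0.085 m), for 1.8 s.
3. press the green button all the way down (value of joint confirm above 0.0048 m), for 0.04 s.
At the end, for the whole second after the job is handed in: the green button is up again (within 1 mm), the red one is up, and the vials, the dish and all other loose things stand at rest within 10 mm of where they were, vials, dish and dropper bottle upright (value of joint each of confirm, reject below 0.001 m and distance of each of vial_a, vial_b, vial_c, vial_d, dish, notebook, pipette, tape, dropper, lab_timer from where it was at the start of the episode below 0.01 m and linear speed of each of vial_a, vial_b, vial_c, vial_d, dish, notebook, pipette, tape, dropper, lab_timer below 0.02 m/s and angle between each of vial_a, vial_b, vial_c, vial_d, dish, dropper's own z axis and vertical below 0.1 rad); the robot touches nothing.
It fails at once if a vial or the dish is touched, moved or lifted (contact force between any of the fingers, the arm and vial_a above 0.3 N or contact force between any of the fingers, the arm and vial_b above 0.3 N or contact force between any of the fingers, the arm and vial_c above 0.3 N or contact force between any of the fingers, the arm and vial_d above 0.3 N or contact force between any of the fingers, the arm and dish above 0.3 N or distance of any of vial_a, vial_b, vial_c, vial_d, dish from where it was at the start of the episode above 0.01 m).
It fails at once if another vial is pointed at: the grasp point comes within 20 mm of its axis, less than 55 mm above its cap ((horizontal distance between the grasp point and vial_a_top below 0.02 m and z of the grasp point in the frame of vial_a_top below 0.055 m) or (horizontal distance between the grasp point and vial_b_top below 0.02 m and z of the grasp point in the frame of vial_b_top below 0.055 m) or (horizontal distance between the grasp point and vial_d_top below 0.02 m and z of the grasp point in the frame of vial_d_top below 0.055 m)).
It fails at once if the red button is pressed (value of joint reject above 0.002 m).
It fails at once if another loose thing is moved by more than 10 mm or lifted (distance of any of notebook, pipette, tape, dropper, lab_timer from where it was at the start of the episode above 0.01 m).
It also fails if it takes over 48 s, if anything falls off the work surface, if the arm or the gripper's body presses on something with over 40 N, if the wrist force passes 120 N, or if a joint passes its speed limit or range.

### The arm

A 7-joint arm with a two-finger parallel gripper is mounted at the origin on a cart in front of the work surface, level with it; the furniture and walls round the work are solid. World frame = base frame: x ahead of the robot, y to its left, z up, the work surface at z = 0. Lengths are in m, angles in rad, forces in N, time in s.
With the tool pointing down it reaches from about 0.425 to 0.95 m from the base axis. Payload 4.7 kg.
Tool frame: the origin (TCP) lies at the very end of the fingers, on their centre line; the grasp point (between the pads) lies 19 mm behind it; z points along the fingers, y is the line along which they close (so a half turn about z gives the same grasp; the last joint's range is limited). The gripper opens to 87 mm and grips with 3 to 60 N. Pads are 19 mm wide; open, the fingers measure 117 mm over their backs; the gripper's body (75 mm by 190 mm) begins 51 mm behind the grasp point.
Start: joints at [1.15, 0.469, -0.049, 1.532, 0.024, 1.141, -0.082], TCP at [0.258, -0.624, 0.201] pointing down, gripper open.
Joint ranges: [-2.59, 2.59], [-0.33, 1.99], [-1.39, 1.29], [0.1, 2.45], [-1.04, 4.18], [0.21, 1.99], [-2.66, 2.66]. Speed limits (rad/s): [2.57, 2.57, 3.14, 3.14, 3.14, 3.14, 3.14].

### API

Orientations are given as a 3x3 rotation matrix whose columns are the frame's x, y, z axes.
In Python, from workcell import bot gives the robot as it stands. The module is installed in compiled form; this text tells all that it offers.
- The arm moves only by the shell command python3 -m handwheel 'ROWS' [FORCE]. ROWS is JSON, one flat list of numbers, 7 for each row, row after row: the turn, a rotation vector about the world's x, y, z in degrees, then the shift along the world's x, y, z in m, then the finger opening in m, from 0 to 0.087. In form: [ax, ay, az, dx, dy, dz, hand, ax, ay, az, dx, dy, dz, hand, ...]. A call has 1 to 12 rows; each row is the pose to reach, as a shift and turn from the pose commanded when the call began; what a row does not reach only later rows make up. A row lasts 1/10 s, in which the tool goes at most 50 mm and 8.59 degrees, less where a joint would pass 70% of its speed; a pose out of reach is approached as far as the arm can. A call with a gripper value outside its range is refused whole. The fingers move at their own pace and stop on an object; FORCE is the grip in N (left out, the last holds). Time passes only in rows, so rows that repeat a pose let the fingers close. It gives the time, the measured TCP pose, the force, the opening and the grip force at its end, in the units of the state.
- bot.sense(): the state, without advancing time (a new reading comes with each control period).
- bot.camera(name): name is "scene" or "side" or "wrist"; returns a dict with "img" (400x640x3 uint8, red, green, blue), "depth" (400x640 float32, m along the optical axis (not along the pixel's ray), 0 where there is no reading), "intrinsics" (3x3 intrinsics, pixels), "world_to_cam" (4x4, takes a point from world to camera coordinates). Camera axes: x right, y up, looking along -z (the intrinsics and any distortion apply to the point x, -y, -z); pixel columns grow to the right and rows downward; lengths in m; the calibration is good to about 2 mm. A picture is of the moment at which its call begins.
- bot.finish_job(): hands the job in; it is judged then, once.
The state is a dict: "t": time; "qpos": joint angles; "qd": joint speeds; "joint_torque": joint torques, N m; "tcp_pos": TCP position; "tool_rot": TCP orientation; "force": force on the tool from outside, world axes, zero at the start; "moment": the same for the moment, N m; "gripper_width": finger opening in m; "finger_force": force on a finger pad.
Only numpy, scipy, OpenCV 4.12 (cv2) and the standard library are available. Lean on these libraries where they do the work, as an engineer would, in place of code of your own. Each camera call takes 0.05 s, during which the arm holds its last target. There are 200 camera calls.

## Working session

There is one attempt and no reset: what is moved stays moved. The work goes in short steps, Python scripts to look and compute and a shell command to move; the robot and the scene stay as the last step left them, time stands still between calls to the robot, and variables do not carry over. Pictures are saved under pics/ and viewed, at most 10 in all, crops included, and the job is handed in when it is done.

```bash
mkdir -p pics; cat > h.py <<'E'
import numpy as np, cv2
from workcell import bot
def world(c):
    d=c["depth"];K=c["intrinsics"];v,u=np.mgrid[0:400,0:640]
    p=np.stack([(u-K[0,2])/K[0,0]*d,-(v-K[1,2])/K[1,1]*d,-d,np.ones_like(d)],-1)
    return (p@np.linalg.inv(c["world_to_cam"]).T)[...,:3]
E
python3 - <<'E'
from h import *
for n in("scene","side"):
    c=bot.camera(n);np.savez(n,w=world(c),d=c["depth"],img=c["img"]);cv2.imwrite(f"pics/{n}.png",c["img"][...,::-1])
    print(n,c["intrinsics"].tolist(),np.linalg.inv(c["world_to_cam"])[:3].round(3).tolist())
s=bot.sense();print(s["t"],s["tcp_pos"],s["tool_rot"],s["gripper_width"])
E
```

```text
scene [[495.3871223268388, 0.0, 318.0972978845496], [0.0, 495.3871223268388, 191.24310755024752], [0.0, 0.0, 1.0]] [[-0.634, 0.516, -0.576, -0.236], [-0.774, -0.428, 0.467, 0.639], [-0.005, 0.742, 0.671, 0.999]]
side [[413.9045957389078, 0.0, 313.0804959304565], [0.0, 413.9045957389078, 197.21275736394884], [0.0, 0.0, 1.0]] [[-0.991, 0.043, -0.128, 0.428], [-0.133, -0.471, 0.872, 0.939], [-0.022, 0.881, 0.472, 0.583]]
0.1 [ 0.25755232 -0.62331443  0.19981436] [[ 9.24188316e-01  3.81936428e-01 -7.22381363e-04]
 [ 3.81937107e-01 -9.24186931e-01  1.60106933e-03]
 [-5.61087141e-05 -1.75559381e-03 -9.99998457e-01]] 0.0870130804166337
```

View pics/scene.png

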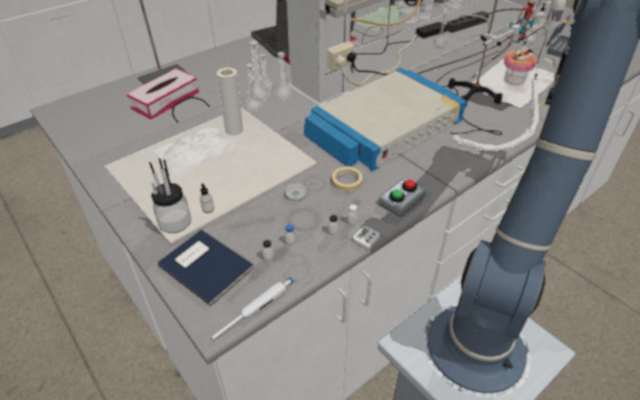

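View pics/side.png

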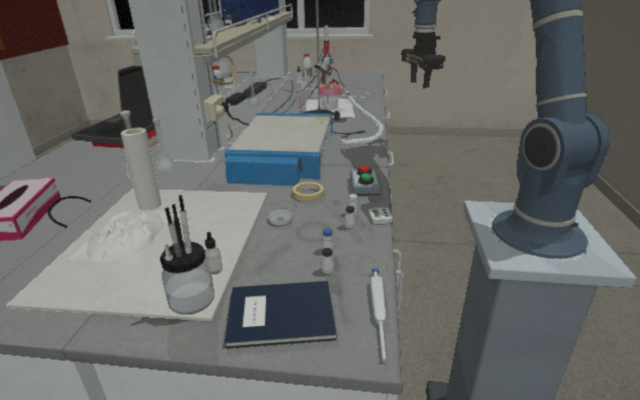

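The scene view shows the blue cap at (289,229), with black caps at (267,243) and (333,218). White is at (353,209), the dish at (296,192), green at (397,196) and red at (410,185). In the side view, blue is at (327,232), the dish at (280,218), green at (366,178) and red at (364,170).

```bash
cat >> h.py <<'E'
def ray(c,u,v,z):
    K=c["intrinsics"];T=np.linalg.inv(c["world_to_cam"])
    r=T[:3,:3]@[(u-K[0,2])/K[0,0],-(v-K[1,2])/K[1,1],-1];o=T[:3,3]
    return (o+r*(z-o[2])/r[2])[:2].round(3)
E
python3 - <<'E'
from h import *
P={"scene":dict(blue=(289,229,.057),blkA=(267,243,.057),blkB=(333,218,.057),white=(353,208,.057),dish=(296,191,.012),green=(397,195,.052),red=(410,184,.052),dropper=(204,187,.1),tape=(347,178,.019)),
"side":dict(blue=(327,232,.057),blkA=(327,253,.057),blkB=(350,209,.057),white=(352,198,.057),dish=(280,217,.012),green=(366,177,.052),red=(364,169,.052),dropper=(211,238,.1),tape=(308,190,.019))}
for n in P:
    c=bot.camera(n);w=world(c)
    for k,(u,v,z) in P[n].items(): print(n,k,ray(c,u,v,z),w[v,u].round(3))
    # blobs
    hsv=cv2.cvtColor(c["img"],cv2.COLOR_RGB2HSV)
    cv2.imwrite(f"pics/{n}_crop.png",cv2.resize((c["img"][160:280,230:430] if n=="scene" else c["img"][155:285,240:410])[...,::-1],None,fx=4,fy=4,interpolation=cv2.INTER_CUBIC))
E
```

```text
scene blue [0.508 0.134] [0.507 0.134 0.058]
scene blkA [0.504 0.207] [0.505 0.206 0.056]
scene blkB [0.465 0.019] [0.464 0.02  0.058]
scene white [ 0.46  -0.048] [ 0.46  -0.049  0.056]
scene dish [0.655 0.001] [0.653 0.002 0.014]
scene green [ 0.423 -0.183] [ 0.424 -0.183  0.051]
scene red [ 0.432 -0.246] [ 0.432 -0.246  0.052]
scene dropper [0.749 0.242] [0.747 0.243 0.102]
scene tape [ 0.596 -0.15 ] [ 0.61  -0.163  0.003]
side blue [0.516 0.134] [0.515 0.135 0.058]
side blkA [0.507 0.216] [0.507 0.216 0.057]
side blkB [0.468 0.021] [0.468 0.023 0.058]
side white [ 0.466 -0.038] [ 0.467 -0.041  0.056]
side dish [0.657 0.004] [0.655 0.01  0.016]
side green [ 0.432 -0.183] [ 0.432 -0.174  0.056]
side red [ 0.44 -0.24] [ 0.44  -0.237  0.053]
side dropper [0.75  0.247] [0.751 0.244 0.098]
side tape [ 0.602 -0.147] [ 0.607 -0.18   0.002]
```

View pics/scene_crop.png

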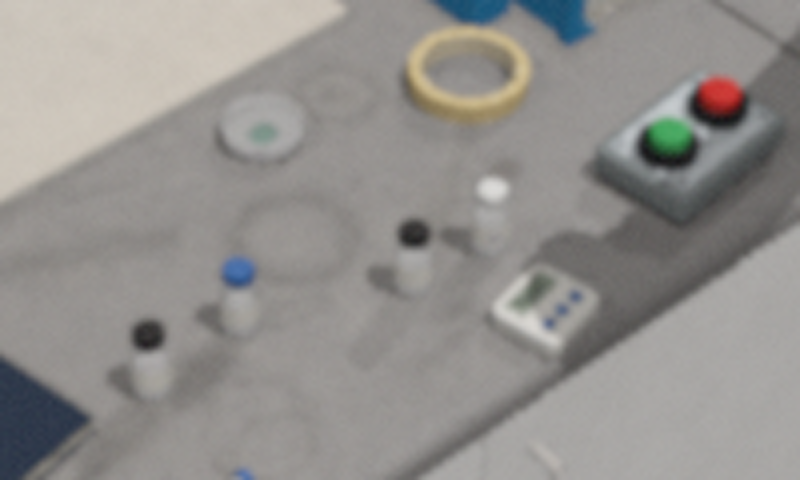

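```bash
python3 - <<'E'
import numpy as np
W=np.concatenate([np.load(n+".npz")["w"][np.load(n+".npz")["d"]>0] for n in("scene","side")])
print("z max (cm), cols x=.3... step .1; rows y")
for y in np.arange(-.9,.4,.1):
    print(round(y,1),[ (lambda s:int(100*np.percentile(s,98)) if len(s)>5 else None)(W[(abs(W[:,0]-x)<.05)&(abs(W[:,1]-y)<.05)&(W[:,2]>-.05),2]) for x in np.arange(.2,.95,.1)])
E
python3 -m handwheel '[0,0,0,0.04,0.05,0.01,0, 0,0,0,0.08,0.10,0.02,0, 0,0,0,0.11,0.14,0.03,0, 0,0,0,0.14,0.18,0.03,0, 0,0,0,0.16,0.22,0.03,0, 0,0,0,0.18,0.26,0.03,0, 0,0,0,0.18,0.26,0.03,0]'
```

```text
z max (cm), cols x=.3... step .1; rows y
-0.9 [None, None, 2, 3, 24, 17, 0, 42]
-0.8 [None, None, 1, 0, 34, 48, 4, 43]
-0.7 [None, 33, 1, 1, 9, 9, 9, 43]
-0.6 [50, 53, 1, 3, 9, 9, 9, 43]
-0.5 [33, 55, 0, 0, 8, 9, 9, 42]
-0.4 [None, None, 0, 0, 8, 9, 9, 41]
-0.3 [None, None, 5, 3, 9, 9, 9, 9]
-0.2 [None, None, 5, 3, 9, 9, 9, 9]
-0.1 [None, None, 1, 5, 2, 1, 1, 1]
-0.0 [None, None, 1, 5, 1, 1, 1, 1]
0.1 [None, None, 0, 5, 0, 1, 1, 1]
0.2 [None, None, 2, 5, 0, 8, 10, 1]
0.3 [None, None, 2, 1, 1, 22, 22, 1]
t: 0.9
tcp_pos: [0.4411, -0.3578, 0.2311]
tool_rot: [[0.921, 0.389, 0.002], [0.389, -0.921, 0.002], [0.002, -0.001, -1.0]]
force: [-0.5, 0.7, 0.0]
gripper_width: 0.0391
finger_force: 0.0
```

```bash
python3 -m handwheel '[0,0,0,0.02,0.04,0,0, 0,0,0,0.04,0.08,0,0, 0,0,0,0.06,0.125,0,0, 0,0,0,0.07,0.17,0,0, 0,0,0,0.074,0.215,0,0, 0,0,0,0.074,0.26,0,0, 0,0,0,0.074,0.305,0,0, 0,0,0,0.074,0.35,0,0, 0,0,0,0.074,0.395,0,0, 0,0,0,0.074,0.44,0,0, 0,0,0,0.074,0.475,0,0, 0,0,0,0.074,0.498,0,0]'
python3 - <<'E'
from h import *
c=bot.camera("wrist");cv2.imwrite("pics/w1.png",c["img"][...,::-1]);np.savez("w1",w=world(c),img=c["img"])
print(bot.sense()["tcp_pos"])
E
```

```text
t: 2.1
tcp_pos: [0.5111, 0.1376, 0.2309]
tool_rot: [[0.923, 0.385, 0.0], [0.385, -0.923, 0.001], [0.0, -0.001, -1.0]]
force: [-0.3, -0.5, 0.5]
gripper_width: 0.0004
finger_force: 0.0
[0.51072911 0.14139248 0.23103044]
```

View pics/w1.png

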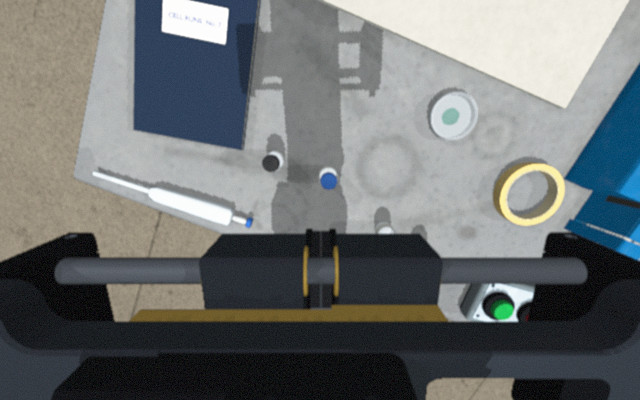

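The wrist view shows the blue cap at (328,181), the dish at (453,115) and the green button at (498,307). I'll let the arm settle, then measure all three.

```bash
python3 -m handwheel '[0,0,0,0,0,0,0, 0,0,0,0,0,0,0]'|head -2
python3 - <<'E'
from h import *
c=bot.camera("wrist");h=cv2.cvtColor(c["img"],cv2.COLOR_RGB2HSV);w=world(c)
print(bot.sense()["tcp_pos"])
for k,z,box,lo,hi in(("blue",.057,(290,150,370,215),(105,120,60),(130,255,255)),("green",.052,(470,280,540,330),(45,100,60),(85,255,255)),("dish",.016,(415,75,490,150),None,None)):
    x0,y0,x1,y1=box;sub=h[y0:y1,x0:x1]
    m=cv2.inRange(sub,lo,hi) if lo else ((w[y0:y1,x0:x1,2]>.009)&(w[y0:y1,x0:x1,2]<.03)).astype(np.uint8)
    v,u=np.nonzero(m);v=v+y0;u=u+x0;p=w[v,u];t=abs(p[:,2]-z)<.006
    print(k,len(u),u.mean(),v.mean(),ray(c,u.mean(),v.mean(),z),((p[t].min(0)+p[t].max(0))/2).round(3),np.ptp(p[t],axis=0).round(3))
E
```

```text
t: 2.35
tcp_pos: [0.5118, 0.1329, 0.2305]
[0.51194331 0.13240577 0.23055662]
blue 194 324.5412371134021 179.85051546391753 [0.517 0.129] [0.517 0.129 0.057] [0.02  0.02  0.004]
green 356 499.2219101123595 307.67977528089887 [ 0.436 -0.188] [ 0.435 -0.19   0.051] [0.028 0.029 0.009]
dish 1896 449.45147679324896 113.25316455696202 [0.659 0.004] [0.659 0.003 0.014] [0.064 0.064 0.009]
```

```bash
python3 -m handwheel '[0,0,0,0.003,-0.003,-0.03,0, 0,0,0,0.003,-0.003,-0.06,0, 0,0,0,0.003,-0.003,-0.09,0, 0,0,0,0.003,-0.003,-0.115,0, 0,0,0,0.003,-0.003,-0.135,0, 0,0,0,0.003,-0.003,-0.148,0, 0,0,0,0.003,-0.003,-0.148,0, 0,0,0,0.003,-0.003,-0.148,0]'
python3 - <<'E'
from h import *
c=bot.camera("side");cv2.imwrite("pics/s2.png",cv2.resize(c["img"][140:290,230:430][...,::-1],None,fx=4,fy=4))
E
```

```text
t: 3.2
tcp_pos: [0.5154, 0.1307, 0.0833]
tool_rot: [[0.925, 0.381, 0.001], [0.381, -0.925, 0.0], [0.001, 0.0, -1.0]]
force: [0.5, 0.9, -0.3]
gripper_width: 0.0004
finger_force: 0.0
```

View pics/s2.png

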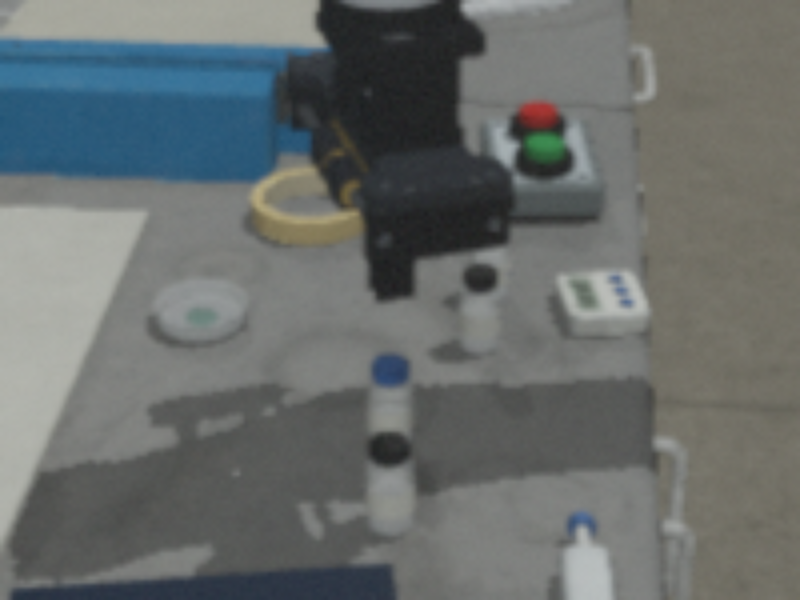

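```bash
python3 - <<'E'
from h import *
c=bot.camera("side");p=bot.sense()["tcp_pos"];print(p)
for q in (p,[.515,.131,.057],[.515,.131,.082]):
    a=c["world_to_cam"]@[*q,1];k=c["intrinsics"]@[a[0],-a[1],-a[2]];k=k[:2]/k[2];print(k,(k-[230,140])*4)
w=world(c)
print(w[212:217,325:333].round(3)[:,::3].tolist())
hsv=cv2.cvtColor(c["img"],cv2.COLOR_RGB2HSV)[220:245,315:340];v,u=np.nonzero(cv2.inRange(hsv,(105,120,40),(130,255,255)));P=w[v+220,u+315];t=P[P[:,2]>.053];print(len(t),t.min(0),t.max(0),u.min()+315,u.max()+315,v.min()+220,v.max()+220)
E
```

```text
[0.51582145 0.13120595 0.0839646 ]
[326.94290166 221.5739301 ] [387.77160662 326.29572042]
[327.37822072 231.42135496] [389.51288287 365.68541986]
[327.31289984 222.27382448] [389.25159934 329.09529791]
[[[0.519, 0.142, 0.116], [0.512, 0.139, 0.114], [0.506, 0.138, 0.114]], [[0.519, 0.142, 0.113], [0.512, 0.142, 0.113], [0.506, 0.138, 0.112]], [[0.519, 0.143, 0.111], [0.512, 0.139, 0.109], [0.506, 0.135, 0.107]], [[0.519, 0.144, 0.109], [0.531, -0.037, 0.002], [0.523, -0.037, 0.002]], [[0.538, -0.03, 0.002], [0.531, -0.033, 0.001], [0.523, -0.036, -0.001]]]
36 [0.50830436 0.12442983 0.05337381] [0.52272726 0.14241056 0.06024723] 324 330 229 235
```

The side camera puts the visible fingertip near z≈0.108, but the TCP reads 0.084. I'll check with the scene camera before holding here.

```bash
python3 - <<'E'
from h import *
a=[]
for n in("scene","side"):
    c=bot.camera(n);p=bot.sense()["tcp_pos"];w=world(c)
    q=c["world_to_cam"]@[*p,1];k=c["intrinsics"]@[q[0],-q[1],-q[2]];u,v=(k[:2]/k[2]).round().astype(int)
    m=(np.linalg.norm(w[...,:2]-p[:2],axis=-1)<.03)&(w[...,2]>.065)&(w[...,2]<.2)
    z=np.sort(w[m][:,2]);print(n,(u,v),len(z),z[:8].round(3))
    im=c["img"][v-35:v+35,u-35:u+35].copy();a.append(cv2.resize(im,(400,400),interpolation=0));cv2.drawMarker(a[-1],(202,202),(255,0,0),0,12)
cv2.imwrite("pics/tip.png",np.hstack(a)[...,::-1])
E
```

```text
scene (np.int64(288), np.int64(220)) 103 [0.104 0.105 0.106 0.106 0.107 0.107 0.107 0.107]
side (np.int64(327), np.int64(222)) 115 [0.106 0.107 0.107 0.108 0.109 0.109 0.109 0.11 ]
```

View pics/tip.png

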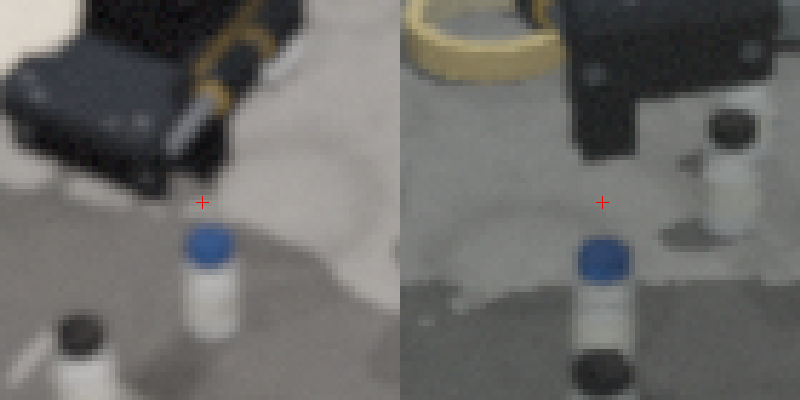

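Both cameras show the fingertips about 23 mm above the reported TCP when closed. I'll check whether the opening changes this while I hold over the vial, where the tips are well above the caps.

```bash
python3 -m handwheel '[0,0,0,0,0,0,0.087, 0,0,0,0,0,0,0.087, 0,0,0,0,0,0,0.087, 0,0,0,0,0,0,0.087, 0,0,0,0,0,0,0.087, 0,0,0,0,0,0,0.087, 0,0,0,0,0,0,0.087, 0,0,0,0,0,0,0.087, 0,0,0,0,0,0,0.087]'
python3 - <<'E'
from h import *
a=[]
for n in("scene","side"):
    c=bot.camera(n);s=bot.sense();p=s["tcp_pos"];w=world(c)
    d=(w-p)@s["tool_rot"]
    m=(abs(d[...,0])<.03)&(abs(d[...,1])<.065)&(w[...,2]>.065)&(w[...,2]<.2)
    z=np.sort(w[m][:,2]);print(n,p,len(z),z[:8].round(3))
    q=c["world_to_cam"]@[*p,1];k=c["intrinsics"]@[q[0],-q[1],-q[2]];u,v=(k[:2]/k[2]).round().astype(int)
    im=c["img"][v-35:v+35,u-35:u+35].copy();a.append(cv2.resize(im,(400,400),interpolation=0));cv2.drawMarker(a[-1],(202,202),(255,0,0),0,12)
cv2.imwrite("pics/tip2.png",np.hstack(a)[...,::-1])
E
```

```text
t: 4.3
tcp_pos: [0.5148, 0.1312, 0.0828]
tool_rot: [[0.924, 0.382, 0.0], [0.382, -0.924, -0.0], [0.0, 0.0, -1.0]]
force: [0.4, 0.6, 0.6]
gripper_width: 0.0644
finger_force: 0.0
scene [0.51479392 0.1311542  0.0827622 ] 232 [0.103 0.103 0.103 0.104 0.105 0.105 0.105 0.105]
side [0.51481222 0.13111853 0.0827623 ] 303 [0.106 0.106 0.106 0.107 0.107 0.108 0.108 0.108]
```

View pics/tip2.png

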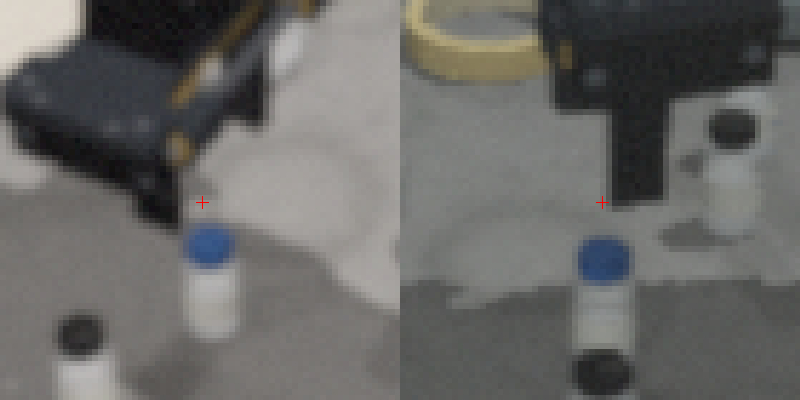

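The opening makes no difference: the real fingertips sit about 22 mm above the reported TCP. I'll close, lower 20 mm so the real tips are about 28 mm above the cap, and hold.

```bash
python3 -m handwheel '[0,0,0,0,0,0,0, 0,0,0,0,0,0,0, 0,0,0,0,0,0,0, 0,0,0,0,0,0,0, 0,0,0,0,0,0,0, 0,0,0,0,0,0,0, 0,0,0,0,0,0,0, 0,0,0,0,0,0,0, 0,0,0,0,0,-0.007,0, 0,0,0,0,0,-0.014,0, 0,0,0,0,0,-0.02,0, 0,0,0,0,0,-0.02,0]'
python3 - <<'E'
from h import *
for n in("scene","side"):
    c=bot.camera(n);s=bot.sense();p=s["tcp_pos"];w=world(c)
    m=(np.linalg.norm(w[...,:2]-p[:2],axis=-1)<.03)&(w[...,2]>.066)&(w[...,2]<.2)
    z=np.sort(w[m][:,2]);print(n,p,len(z),z[:8].round(3),s["gripper_width"])
E
for i in 1 2; do :; done
python3 -m handwheel '[0,0,0,0,0,0,0, 0,0,0,0,0,0,0, 0,0,0,0,0,0,0, 0,0,0,0,0,0,0, 0,0,0,0,0,0,0, 0,0,0,0,0,0,0, 0,0,0,0,0,0,0, 0,0,0,0,0,0,0, 0,0,0,0,0,0,0, 0,0,0,0,0,0,0, 0,0,0,0,0,0,0, 0,0,0,0,0,0,0]' >/dev/null
python3 -m handwheel '[0,0,0,0,0,0,0, 0,0,0,0,0,0,0, 0,0,0,0,0,0,0, 0,0,0,0,0,0,0, 0,0,0,0,0,0,0, 0,0,0,0,0,0,0, 0,0,0,0,0,0,0, 0,0,0,0,0,0,0, 0,0,0,0,0,0,0, 0,0,0,0,0,0,0, 0,0,0,0,0,0,0, 0,0,0,0,0,0,0]'
```

```text
t: 5.6
tcp_pos: [0.5138, 0.1308, 0.0615]
tool_rot: [[0.924, 0.382, -0.002], [0.382, -0.924, -0.001], [-0.003, -0.0, -1.0]]
force: [0.3, -0.1, 0.4]
gripper_width: 0.0011
finger_force: 0.0
scene [0.51427651 0.13105134 0.06200635] 141 [0.081 0.084 0.084 0.084 0.084 0.085 0.085 0.086] 0.0007656940074540801
side [0.51462815 0.13115893 0.06240805] 147 [0.085 0.085 0.085 0.086 0.086 0.087 0.087 0.087] 0.0005371920843281488
t: 8.1
tcp_pos: [0.5148, 0.1312, 0.0628]
tool_rot: [[0.924, 0.382, 0.0], [0.382, -0.924, -0.0], [0.0, 0.0, -1.0]]
force: [-0.3, 0.3, 0.8]
gripper_width: 0.0007
finger_force: 0.0
```

```bash
python3 -m handwheel '[0,0,0,0,0,0.03,0, 0,0,0,0,0,0.06,0, 0,0,0,0.02,-0.02,0.08,0, 0,0,0,0.05,-0.045,0.08,0, 0,0,0,0.08,-0.075,0.08,0, 0,0,0,0.11,-0.1,0.08,0, 0,0,0,0.142,-0.128,0.06,0, 0,0,0,0.142,-0.128,0.03,0, 0,0,0,0.142,-0.128,0,0, 0,0,0,0.142,-0.128,-0.025,0, 0,0,0,0.142,-0.128,-0.04,0, 0,0,0,0.142,-0.128,-0.04,0]'
python3 - <<'E'
from h import *
for n in("scene","side"):
    c=bot.camera(n);s=bot.sense();p=s["tcp_pos"];w=world(c)
    r=np.linalg.norm(w[...,:2]-p[:2],axis=-1)
    m=(r<.03)&(w[...,2]>.026)&(w[...,2]<.2)
    z=np.sort(w[m][:,2]);print(n,p,len(z),z[:8].round(3))
    m=(np.linalg.norm(w[...,:2]-[.657,.003],axis=-1)<.05)&(abs(w[...,2]-.014)<.006);q=w[m];print(len(q),((q.min(0)+q.max(0))/2).round(3),np.ptp(q,axis=0).round(3))
E
```

```text
t: 9.3
tcp_pos: [0.655, 0.003, 0.0204]
tool_rot: [[0.924, 0.382, -0.005], [0.382, -0.924, -0.0], [-0.004, -0.002, -1.0]]
force: [0.0, -0.5, 0.1]
gripper_width: 0.0006
finger_force: 0.0
scene [0.65643355 0.00324541 0.02226026] 171 [0.042 0.044 0.044 0.044 0.044 0.044 0.046 0.046]
252 [0.651 0.002 0.014] [0.062 0.066 0.012]
side [0.65746744 0.00339379 0.02350681] 146 [0.045 0.045 0.046 0.046 0.047 0.047 0.048 0.048]
292 [0.656 0.004 0.014] [0.064 0.065 0.012]
```

```bash
python3 -m handwheel '[0,0,0,0,0,0,0, 0,0,0,0,0,0,0, 0,0,0,0,0,0,0, 0,0,0,0,0,0,0, 0,0,0,0,0,0,0, 0,0,0,0,0,0,0, 0,0,0,0,0,0,0, 0,0,0,0,0,0,0, 0,0,0,0,0,0,0, 0,0,0,0,0,0,0, 0,0,0,0,0,0,0, 0,0,0,0,0,0,0]' >/dev/null
python3 -m handwheel '[0,0,0,0,0,0,0, 0,0,0,0,0,0,0, 0,0,0,0,0,0,0, 0,0,0,0,0,0,0, 0,0,0,0,0,0,0, 0,0,0,0,0,0,0, 0,0,0,0,0,0,0, 0,0,0,0,0,0,0, 0,0,0,0,0,0,0, 0,0,0,0,0,0,0, 0,0,0,0,0,0,0, 0,0,0,0,0,0,0]'
```

```text
t: 11.8
tcp_pos: [0.6568, 0.0032, 0.0228]
tool_rot: [[0.924, 0.382, 0.0], [0.382, -0.924, -0.0], [0.0, 0.0, -1.0]]
force: [-0.5, -0.1, 0.0]
gripper_width: 0.0005
finger_force: 0.0
```

```bash
python3 -m handwheel '[0,0,0,0,0,0.04,0, 0,0,0,0,0,0.08,0, 0,0,0,-0.02,-0.02,0.118,0, 0,0,0,-0.05,-0.045,0.128,0, 0,0,0,-0.08,-0.07,0.128,0, 0,0,0,-0.11,-0.095,0.128,0, 0,0,0,-0.14,-0.12,0.128,0, 0,0,0,-0.17,-0.145,0.128,0, 0,0,0,-0.20,-0.17,0.128,0, 0,0,0,-0.226,-0.189,0.12,0, 0,0,0,-0.226,-0.189,0.09,0, 0,0,0,-0.226,-0.189,0.068,0]' >/dev/null
python3 -m handwheel '[0,0,0,0,0,0,0, 0,0,0,0,0,0,0]'
python3 - <<'E'
from h import *
for n in("scene","side","wrist"):
    c=bot.camera(n);s=bot.sense();p=s["tcp_pos"];w=world(c)
    m=(np.linalg.norm(w[...,:2]-p[:2],axis=-1)<.03)&(w[...,2]>.066)&(w[...,2]<.2)
    q=w[m];q=q[np.argsort(q[:,2])][:25];
    if len(q): print(n,p,q[:6,2].round(3),"tip xy",q[:,:2].mean(0).round(3))
    h=cv2.inRange(cv2.cvtColor(c["img"],cv2.COLOR_RGB2HSV),(45,100,60),(85,255,255))>0
    h&=np.linalg.norm(w[...,:2]-[.431,-.186],axis=-1)<.04
    q=w[h];t=q[abs(q[:,2]-.052)<.004]
    if len(t): print(len(t),((t.min(0)+t.max(0))/2).round(3),np.ptp(t,axis=0).round(3))
    if n=="side":cv2.imwrite("pics/g.png",cv2.resize(c["img"][110:230,290:450][...,::-1],None,fx=4,fy=4))
E
```

```text
t: 13.2
tcp_pos: [0.4311, -0.1857, 0.0911]
tool_rot: [[0.924, 0.382, 0.0], [0.382, -0.924, 0.0], [0.0, -0.0, -1.0]]
force: [0.2, -0.5, -0.7]
gripper_width: 0.0004
finger_force: 0.0
scene [ 0.43176491 -0.18585781  0.09168911] [0.113 0.114 0.114] tip xy [ 0.428 -0.178]
54 [ 0.428 -0.19   0.052] [0.026 0.026 0.007]
side [ 0.4320386  -0.18592679  0.09195813] [0.114 0.116 0.116 0.117 0.117 0.118] tip xy [ 0.43  -0.179]
44 [ 0.432 -0.188  0.052] [0.024 0.028 0.007]
wrist [ 0.43202332 -0.1859641   0.09198631] [0.112 0.113 0.113 0.114 0.114 0.114] tip xy [ 0.441 -0.181]
907 [ 0.435 -0.192  0.052] [0.028 0.03  0.007]
```

View pics/g.png

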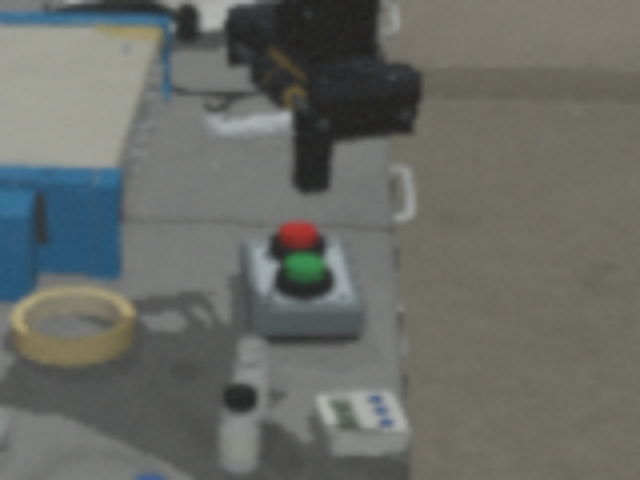

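The side view shows the fingertips at (312,190) above the green button at (303,268), with red at (298,236) behind it. I'll descend to just above the button, then press in small steps.

```bash
python3 -m handwheel '[0,0,0,0,-0.003,-0.02,0, 0,0,0,0,-0.003,-0.04,0, 0,0,0,0,-0.003,-0.052,0, 0,0,0,0,-0.003,-0.056,0, 0,0,0,0,-0.003,-0.056,0, 0,0,0,0,-0.003,-0.056,0]'
```

```text
t: 13.95
tcp_pos: [0.4315, -0.189, 0.0355]
tool_rot: [[0.924, 0.382, 0.001], [0.382, -0.924, -0.001], [0.001, 0.001, -1.0]]
force: [0.4, 0.3, -0.5]
gripper_width: 0.0003
finger_force: 0.0
```

```bash
python3 -m handwheel '[0,0,0,0,0,-0.002,0, 0,0,0,0,0,-0.004,0, 0,0,0,0,0,-0.006,0, 0,0,0,0,0,-0.006,0, 0,0,0,0,0,-0.006,0]'
```

```text
t: 14.45
tcp_pos: [0.4312, -0.1891, 0.0291]
tool_rot: [[0.924, 0.382, 0.001], [0.382, -0.924, -0.0], [0.001, 0.001, -1.0]]
force: [-0.1, -0.1, 2.8]
gripper_width: 0.0006
finger_force: 1.3
```

Contact at about 2.8 N. I'll press on in small steps.

```bash
python3 -m handwheel '[0,0,0,0,0,-0.002,0, 0,0,0,0,0,-0.004,0, 0,0,0,0,0,-0.004,0, 0,0,0,0,0,-0.004,0]'
```

```text
t: 14.85
tcp_pos: [0.4313, -0.1891, 0.0251]
tool_rot: [[0.924, 0.382, 0.001], [0.382, -0.924, -0.001], [0.001, 0.001, -1.0]]
force: [-0.9, -0.0, 6.2]
gripper_width: 0.0003
finger_force: 3.1
```

```bash
python3 -m handwheel '[0,0,0,0,0,-0.001,0, 0,0,0,0,0,-0.002,0, 0,0,0,0,0,-0.002,0, 0,0,0,0,0,-0.002,0]'
```

```text
t: 15.25
tcp_pos: [0.4313, -0.1891, 0.0248]
tool_rot: [[0.924, 0.382, 0.0], [0.382, -0.924, -0.001], [-0.0, 0.001, -1.0]]
force: [-4.9, 1.7, 23.7]
gripper_width: 0.0007
finger_force: 11.8
```

The force jumps to 24 N with no further travel, so the button is against its stop. I'll release and move clear.

```bash
python3 -m handwheel '[0,0,0,0,0,0.005,0, 0,0,0,0,0,0.015,0, 0,0,0,0,0,0.04,0, 0,0,0,0,0,0.08,0, 0,0,0,0,0,0.12,0, 0,0,0,0,0,0.16,0, 0,0,0,0,0,0.19,0, 0,0,0,0,0,0.19,0, 0,0,0,0,0,0.19,0, 0,0,0,0,0,0.19,0]'
python3 - <<'E'
from h import *
for n in("scene","side"):
    o=np.load(n+".npz")["img"]; c=bot.camera(n);w=world(c)
    d=np.abs(o.astype(int)-c["img"]).max(-1)
    h=cv2.inRange(cv2.cvtColor(c["img"],cv2.COLOR_RGB2HSV),(45,100,60),(85,255,255))>0
    h&=np.linalg.norm(w[...,:2]-[.431,-.189],axis=-1)<.03
    print(n,h.sum(),np.percentile(w[h][:,2],[50,90]) if h.any() else None)
    cv2.imwrite(f"pics/end_{n}.png",c["img"][...,::-1])
E
```

```text
t: 16.25
tcp_pos: [0.4295, -0.1884, 0.2113]
tool_rot: [[0.924, 0.382, -0.003], [0.382, -0.924, 0.001], [-0.002, -0.002, -1.0]]
force: [-0.2, 0.6, -0.6]
gripper_width: 0.0002
finger_force: 0.0
scene 76 [0.05036256 0.05356232]
side 53 [0.05264811 0.05499715]
```

View pics/end_side.png

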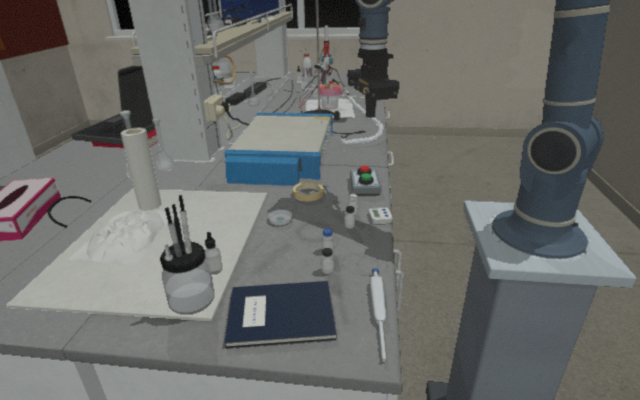

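The green button at (366,177) is up again, everything lies where it was at the start (blue vial (327,232), dish (280,218)), and the gripper is clear.

```bash
python3 -c "from workcell import bot;print(bot.finish_job())"
```

```text
the job is handed in; nothing more can be done
None
```

I pointed at the blue-capped vial and then the dish for over two seconds each, pressed the green button to its stop and let it come up, moved clear with nothing else visibly moved, and handed the job in; the hand-in returned no verdict.

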